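# Right the fuel pot and fit the pump

### The job

The yellow fuel pot has been left upside down on the bench mat. First turn it over so that it stands mouth up on the mat; then snap the fuel pump forward out of the spring clip of its stand and put it in the pot, yellow end down. Leave everything else on the bench where it is.

Things in the scene. Friction and masses are not known exactly. Their poses are not given: they have to be found in the camera images.
- pot: Yellow pot, 0.11 to 0.21 kg, too wide to grip across; upside down at first. Origin: centre of its closed bottom; z: from bottom to open mouth, 134 mm. Rim: x -48 to +52, y -60 to +60 mm; bottom 5 mm less. Its -x side is flat, 55 mm wide, it lies on it without rolling; +x side rounded. At first its x axis points along the mat's -x within 0.25 rad. Centre of mass 49 mm above the bottom.
- pot_mouth (a point): Centre of the pot's open mouth, level with the rim. Walls 2 to 4 mm; inner floor 119 mm below the rim; an upright cylinder of 39 mm radius fits inside at the floor, 42 mm at the rim. Pushed on its +x side near the upturned bottom, the pot tips along the mat onto its flat side; lifting the mouth's upper rim from there sets it upright, in all about 235 mm along from its start.
- mat: Rubber bench mat, black with green border, 420 x 200 x 3 mm, fixed; friction with the pot 0.8 to 1.2, so that the pot tips rather than slides when pushed near its top. Origin: centre of its underside; x axis along its length, from the end where the pot stands to the free end; y axis across.
- stand: Fixed grey pump stand, at the left or at the right of the mat: foot 76 x 76 x 10 mm; aluminium back plate 56 mm wide up to z = 85 mm, front face at x = +16 mm. Origin: centre of the foot's underside; the clip opens to its -x. Two sprung steel arms (z = 57 to 79 mm) reach from the plate round the pump past its widest point, up to 30 mm to each side of it.
- clip (a point): Middle of the spring clip, on the axis of the pump while it is in the clip, 68 mm above the bench; axes as the stand's. Pulling the pump to the stand's -x takes less than 15 N; it is free of the arms after 40 mm.
- pump: Fuel pump, 0.35 kg: round barrel 45 mm in diameter, 76 mm long, yellow end piece 42 mm, black cap 9 mm; 127 mm in all. It stands in the clip, its y axis up, the yellow end on the stand's foot 10 mm above the bench. The origin is off its axis, which runs along y through x = 0, z = 22.6 mm; barrel y = -22 to +54 mm, whole y = -64 to +63 mm.
- pump_bottom (a point): Centre of the end face of the pump's yellow end.
- pump_top (a point): Centre of the end face of the pump's black cap, 127 mm above the yellow end face.
- oil_bottle: Bystander: white bottle with a red spout, 45 mm across, 128 mm tall, standing beside a blue spray can (172 mm tall, fixed) behind the far end of the mat. Origin: centre of its underside.
- flashlight: Bystander: black flashlight, 33 x 114 x 33 mm, lying. Origin: centre of its underside.

How it is judged:
On the way, in this order (a step that is already met when the one before it is completed fails the run):
1. the pot stands mouth up on the mat, at rest, while the pump is still in its clip (angle between pot's own z axis and vertical below 0.1 rad and height (world z) of pot below 0.012 m and linear speed of pot below 0.03 m/s and distance of pump_bottom from where it was at the start of the episode below 0.015 m), for 0.2 s.
2. the pump has been pulled forward out of the clip, not lifted out of it: still upright and less than 30 mm above where it stood (x of each of pump_bottom, pump_top in the frame of stand below -0.04 m and height (world z) of pump_bottom below 0.04 m and z of pump_top in the frame of stand above 0.12 m).
At the end, for the whole second after the job is handed in: The pot stands mouth up (within 0.1 rad) on the mat, its centre on the mat and at least 5 mm from the mat's edges; the pump stands in it, yellow end down, that end within 35 mm of the pot's bottom level; both are at rest (angle between pot's own z axis and vertical below 0.1 rad and height (world z) of pot below 0.012 m and linear speed of each of pot, pump below 0.02 m/s and x of pot in the frame of mat between -0.205 and 0.205 m and y of pot in the frame of mat between -0.095 and 0.095 m and z of pump_bottom in the frame of pot between 0 and 0.035 m and horizontal distance between pump_bottom and pot below 0.045 m and z of pump_top in the frame of pot above 0.11 m and horizontal distance between pump_top and pot below 0.06 m); the robot touches nothing.
It fails at once if the oil bottle or the flashlight is moved by more than 40 mm (distance of any of oil_bottle, flashlight from where it was at the start of the episode above 0.04 m).
It also fails if it takes over 58 s, if anything falls off the work surface, if the arm or the gripper's body presses on something with over 40 N, if the wrist force passes 120 N, or if a joint passes its speed limit or range.

### The arm

A 6-joint arm with a two-finger parallel gripper is mounted at the origin on the work surface; the furniture and walls round the work are solid. World frame = base frame: x ahead of the robot, y to its left, z up, the work surface at z = 0. Lengths are in m, angles in rad, forces in N, time in s.
With the tool pointing down it reaches from about 0.3 to 0.85 m from the base axis. Payload 5.4 kg.
Tool frame: the origin (TCP) lies midway between the tips of the shut fingers; the grasp point (between the pads) lies 19 mm behind it (manip.pinch_z is the distance from the TCP to the grasp point, in m); z points along the fingers, y is the line along which they close (so a half turn about z gives the same grasp; the last joint's range is limited). The gripper opens to 85 mm and grips with 20 to 120 N. Pads are 22 mm wide; open, the fingers measure 114 mm over their backs; the gripper's body (76 mm by 85 mm) begins 54 mm behind the grasp point. The pads swing forward as they close: fully open they stand 13 mm farther back than shut.
Start: joints at [-1.518, 0.158, 1.597, -0, 1.386, -0.21], TCP at [0.149, -0.555, 0.231] pointing down, gripper open.
Joint ranges: [-2.91, 2.91], [-0.94, 2.29], [0.18, 2.7], [-1.29, 4.43], [0.17, 2.64], [-3, 3]. Speed limits (rad/s): [2.57, 2.57, 3.14, 3.14, 3.14, 3.14].

### API

Orientations are given as a rotation vector (axis times angle).
In Python, from station import manip, imaging gives the robot as it stands.
- The arm moves only by the shell command python3 -m crank 'ROWS'. ROWS is JSON, a list of rows, each a list of 7 numbers: the turn, a rotation vector about the tool's x, y, z in degrees, then the shift along the tool's x, y, z in m, then the closure in counts, from 0 (fully open) to 255 (shut). In form: [[ax, ay, az, x, y, z, hand], ...]. A call has 1 to 12 rows; each row is the pose to reach, as a shift and turn from the pose commanded when the call began, along the tool's axes at that moment; what a row does not reach only later rows make up. A row lasts 1/8 s, in which the tool goes at most 62.5 mm and 10.7 degrees, less where a joint would pass 70% of its speed; a pose out of reach is approached as far as the arm can. A call with a gripper value outside its range is refused whole. The fingers move at their own pace and stop on an object; the grip force is fixed at half the most. Time passes only in rows, so rows that repeat a pose let the fingers close. It gives the time, the measured TCP pose, the force, the opening and the grip force at its end, in the units of the state.
- manip.get_state(): the state, without advancing time (a new reading comes with each control period).
- imaging.capture(name): name is "scene" or "top" or "wrist"; returns the picture (400x640x3 uint8, red, green, blue); there is no depth.
- imaging.camera_model(name): a dict with "mtx" (3x3 intrinsics, pixels), "rvec" (rotation vector, rad) and "tvec" (3), from world to camera coordinates, as OpenCV has them. Camera axes: x right, y down, z forward; pixel columns grow to the right and rows downward; lengths in m; the calibration is good to about 2 mm. A picture is of the moment at which its call begins: read the wrist's pose just before it. camera_model takes no time and is no camera call; for the wrist camera it gives the pose at the moment of the call.
- manip.hand_in(): hands the job in; it is judged then, once.
Trained networks look in the newest picture that a camera, given by its name, has taken for a name from the list of things; names that differ only in an ending like _2 or _b are one class to them, and where a whole thing is asked for, a point or a joint stands for the part that bears it (a point fixed in the world has none). Each returns a list of dicts, best first, with "score" (0 to 1); they miss things now and then, are a little off and sometimes report something else, mostly with a low value. They report only what shows in the picture. A call takes as long as a camera call.
- imaging.look_for(label, camera): "extent" ([centre column, centre row, width, height] in pixels, round what is visible of it).
The state is a dict: "time_s": time; "joint_positions": joint angles; "qvel": joint speeds; "joint_torque": joint torques, N m; "tcp_pos": TCP position; "ee_rot": TCP orientation; "force": force on the tool from outside, world axes, zero at the start; "ft_torque": the same for the moment, N m; "gripper_width": finger opening in m; "finger_force": force on a finger pad.
Only numpy, scipy, OpenCV 4.12 (cv2) and the standard library are available. Lean on these libraries where they do the work, as an engineer would, in place of code of your own. Each camera call takes 0.05 s, during which the arm holds its last target. There are 200 camera calls.

## Working session

There is one attempt and no reset: what is moved stays moved. The work goes in short steps, Python scripts to look and compute and a shell command to move; the robot and the scene stay as the last step left them, time stands still between calls to the robot, and variables do not carry over. Pictures are saved under pics/ and viewed, at most 10 in all, crops included, and the job is handed in when it is done.

```bash
ls; mkdir -p pics; python3 - <<'E'
from station import manip, imaging
import cv2,numpy as np
s=manip.get_state();print(s['time_s'],s['tcp_pos'],s['ee_rot'],manip.pinch_z)
ims=[]
for c in ['scene','top']:
    im=imaging.capture(c);ims.append(im);m=imaging.camera_model(c)
    R=cv2.Rodrigues(np.array(m['rvec'],float))[0];print(c,(-R.T@np.array(m['tvec']).ravel()).round(3),R[2].round(2),np.array(m['mtx'])[0,0])
    for l in ['pot','mat','stand','pump','oil_bottle','flashlight']:
        print(c,l,[(np.round(d['extent']),round(d['score'],2)) for d in imaging.look_for(l,c)[:2]])
    cv2.imwrite(f'pics/{c}0.png',im[:,:,::-1])
E
```

```text
pics
0.0 [ 0.14931182 -0.55466232  0.23030862] [-3.11266220e+00 -4.11315272e-01 -2.30288992e-04] 0.0187
scene [-0.065  0.518  0.918] [ 0.49 -0.44 -0.75] 457.64911190652805
scene pot [(array([310., 212.,  44.,  70.]), 0.91)]
scene mat [(array([282., 254., 186., 127.]), 0.92)]
scene stand []
scene pump []
scene oil_bottle [(array([167., 245.,  23.,  36.]), 0.58)]
scene flashlight [(array([260., 332.,  54.,  36.]), 0.59), (array([282., 253., 187., 128.]), 0.36)]
top [0.324 0.057 1.4  ] [ 0.1  -0.01 -0.99] 518.3501534364931
top pot []
top mat [(array([292., 205., 164., 104.]), 0.92)]
top stand [(array([434., 220.,  34.,  31.]), 0.85), (array([445., 217.,  21.,  20.]), 0.18)]
top pump [(array([443., 216.,  18.,  14.]), 0.89)]
top oil_bottle [(array([204., 145.,  28.,  19.]), 0.64), (array([445., 214.,  28.,  21.]), 0.56)]
top flashlight [(array([222., 259.,  41.,  24.]), 0.8)]
```

View pics/scene0.png

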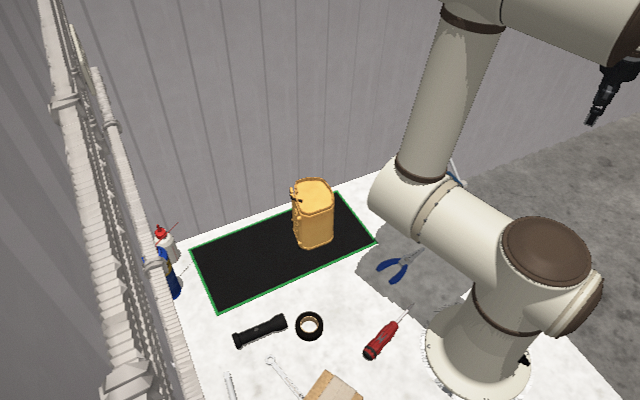

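```bash
python3 -c "
import cv2
im=cv2.imread('pics/top0.png')[110:310,170:480];cv2.imwrite('pics/top0c.png',cv2.resize(im,None,fx=2.5,fy=2.5,interpolation=cv2.INTER_CUBIC))"
```

```text
(no output)
```

View pics/top0c.png

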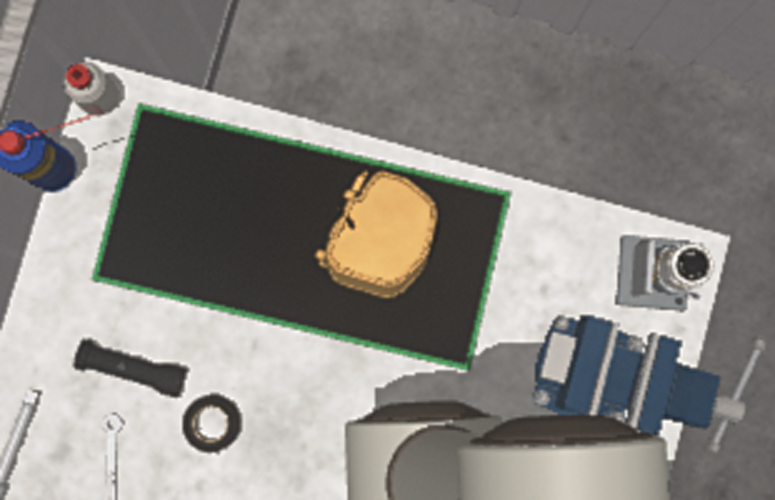

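The scene shows the pot upside down at (313,215) and the stand hidden behind the arm. In the top crop (x2.5, offset 170,110) the mat corners are at (140,107), (508,193), (468,366) and (97,279). The pot top is at ~(390,235), with its flat side facing left along the mat. The stand is at (655,270), with the pump at (690,264) on its right side.

```bash
cat > h.py <<'E'
from station import manip, imaging
import cv2,numpy as np
from scipy.spatial.transform import Rotation as Ro
def ray(cam,uv):
    m=imaging.camera_model(cam);K=np.array(m['mtx'],float);R=cv2.Rodrigues(np.array(m['rvec'],float))[0]
    c=-R.T@np.array(m['tvec'],float).ravel();uv=np.array(uv,float).reshape(-1,2)
    d=(R.T@np.linalg.inv(K)@np.c_[uv,np.ones(len(uv))].T).T
    return c,d
def onz(cam,uv,z):
    c,d=ray(cam,uv);return c+d*((z-c[2])/d[:,2])[:,None]
def proj(cam,P):
    m=imaging.camera_model(cam);return cv2.projectPoints(np.array(P,float).reshape(-1,1,3),np.array(m['rvec'],float),np.array(m['tvec'],float),np.array(m['mtx'],float),None)[0].reshape(-1,2)
E
python3 - <<'E'
from h import *
f=lambda p:np.array(p)/2.5+[170,110]
mc=onz('top',f([(140,107),(508,193),(468,366),(97,279)]),.003);print('mat',mc.round(3).tolist(),mc.mean(0).round(3))
ex=(mc[0]+mc[3]-mc[1]-mc[2]);ex/=np.linalg.norm(ex);print('ex',ex.round(3),np.degrees(np.arctan2(ex[1],ex[0])))
ey=np.cross([0,0,1],ex)
pt=onz('top',f([(383,172),(437,212),(428,265),(390,297),(335,285),(328,255),(365,178)]),.137)
c=mc.mean(0);print('pot bottom pts mat frame');print(np.c_[(pt-c)@ex,(pt-c)@ey].round(3))
pu=onz('top',f([(691,265)]),.137);print('pump',pu.round(3),((pu-c)@ex).round(3),((pu-c)@ey).round(3))
ft=onz('top',f([(622,235),(617,302),(684,309)]),.01);print('foot',ft.round(3).tolist())
print(onz('top',[[204,145],[222,259]],.05).round(3))
st=manip.get_state();print(Ro.from_rotvec(st['ee_rot']).as_matrix().round(3))
E
```

```text
mat [[0.608, 0.314, 0.003], [0.518, -0.088, 0.003], [0.33, -0.046, 0.003], [0.419, 0.355, 0.003]] [0.468 0.134 0.003]
ex [0.217 0.976 0.   ] 77.43776532181991
pot bottom pts mat frame
[[-0.072 -0.067]
 [-0.133 -0.041]
 [-0.136  0.012]
 [-0.107  0.051]
 [-0.052  0.052]
 [-0.039  0.025]
 [-0.056 -0.057]]
pump [[ 0.43  -0.254  0.137]] [-0.387] [-0.047]
foot [[0.472, -0.211, 0.01], [0.4, -0.205, 0.01], [0.393, -0.277, 0.01]]
[[0.618 0.364 0.05 ]
 [0.319 0.308 0.05 ]]
[[ 0.966  0.26  -0.   ]
 [ 0.26  -0.966 -0.   ]
 [-0.     0.    -1.   ]]
```

```bash
python3 -m crank '[[0,0,-120,0.385,-0.42,-0.03,255],[0,0,-120,0.385,-0.42,-0.03,255],[0,0,-120,0.385,-0.42,-0.03,255],[0,0,-120,0.385,-0.42,-0.03,255],[0,0,-120,0.385,-0.42,-0.03,255],[0,0,-120,0.385,-0.42,-0.03,255],[0,0,-120,0.385,-0.42,-0.03,255],[0,0,-120,0.385,-0.42,-0.03,255],[0,0,-120,0.385,-0.42,-0.03,255],[0,0,-120,0.385,-0.42,-0.03,255],[0,0,-120,0.385,-0.42,-0.03,255],[0,0,-120,0.385,-0.42,-0.03,255]]'
python3 - <<'E'
from h import *
s=manip.get_state();print(s['time_s'],s['tcp_pos'],np.round(s['joint_positions'],3));print(Ro.from_rotvec(s['ee_rot']).as_matrix().round(3))
for c in ['wrist','top']:
    im=imaging.capture(c);cv2.imwrite(f'pics/{c}1.png',im[:,:,::-1])
    for l in ['pot','pump','stand','clip']: print(c,l,[(np.round(d['extent']),round(d['score'],2)) for d in imaging.look_for(l,c)[:2]])
np.save('wm.npy',imaging.camera_model('wrist'),allow_pickle=True)
E
```

```text
time_s: 2.2
tcp_pos: [0.4121, -0.0494, 0.2614]
ee_rot: [1.2, 2.903, 0.0]
force: [-0.2, 0.2, 0.1]
gripper_width: -0.0003
finger_force: 0.0
2.2 [ 0.41207698 -0.04939911  0.26137139] [-0.412 -0.301  1.972  0.     1.47  -1.199]
[[-0.708  0.706  0.   ]
 [ 0.706  0.708 -0.   ]
 [-0.     0.    -1.   ]]
wrist pot [(array([424., 148., 130., 130.]), 0.84)]
wrist pump [(array([216., 309.,  26.,  54.]), 0.56)]
wrist stand [(array([235., 263.,  83.,  61.]), 0.57)]
wrist clip [(array([235., 265.,  79.,  64.]), 0.66)]
top pot [(array([436., 219.,  29.,  30.]), 0.74), (array([323., 202.,  46.,  51.]), 0.72)]
top pump [(array([444., 219.,  20.,  18.]), 0.86), (array([319., 203.,  46.,  52.]), 0.65)]
top stand [(array([436., 222.,  26.,  29.]), 0.81)]
top clip [(array([435., 219.,  29.,  32.]), 0.69)]
```

View pics/wrist1.png

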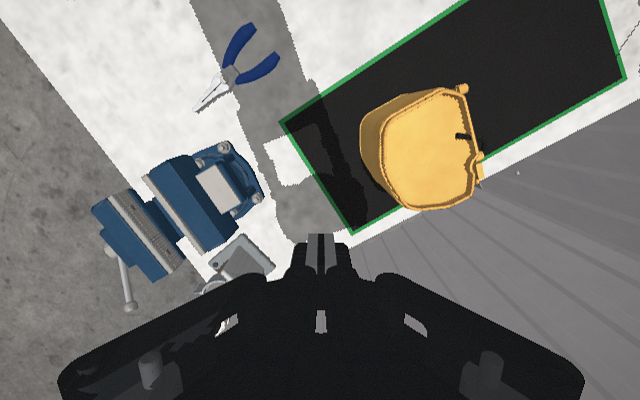

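The wrist view shows the pot's upturned bottom with its rounded side at left (385,150) and its flat side at right, from about (467,97) to (478,165). The pump sits in the stand at (216,290).

```bash
python3 - <<'E'
from h import *
mc=np.array([.468,.134]);ex=np.array([.217,.976]);ey=np.array([-.976,.217])
im=imaging.capture('wrist');hsv=cv2.cvtColor(im,cv2.COLOR_RGB2HSV)
c=im[60:235,340:510];cv2.imwrite('pics/w1c.png',cv2.resize(c[:,:,::-1],None,fx=3.4,fy=3.4,interpolation=cv2.INTER_CUBIC))
P=onz('wrist',[(443,89),(410,100),(390,125),(385,150),(393,180),(412,205),(430,211),(462,207),(476,190),(478,160),(467,97)],.137)[:,:2]
print(np.c_[(P-mc)@ex,(P-mc)@ey].round(3).tolist())
# check mat corners
Q=onz('wrist',[(281,123),(353,233)],.003);print(Q.round(3))
E
```

```text
[[-0.05, 0.036], [-0.078, 0.043], [-0.104, 0.034], [-0.119, 0.016], [-0.126, -0.013], [-0.122, -0.045], [-0.11, -0.06], [-0.081, -0.074], [-0.063, -0.065], [-0.049, -0.039], [-0.034, 0.018]]
[[ 0.33  -0.044  0.003]
 [ 0.518 -0.085  0.003]]
```

View pics/w1c.png

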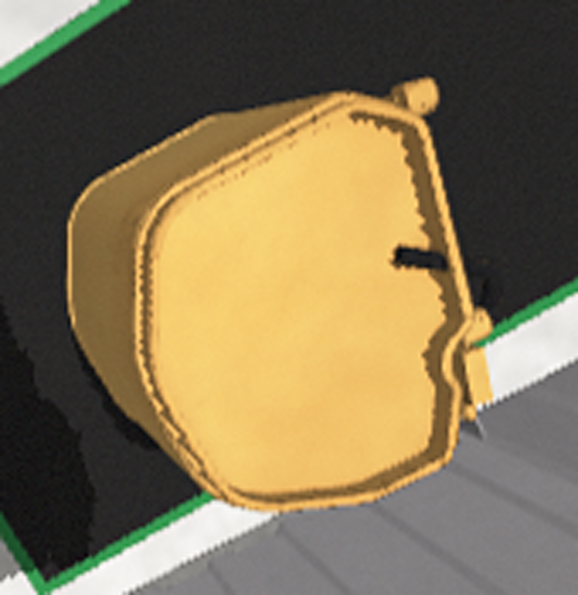

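```bash
python3 -m crank '[[0,0,-10,0,0.01,0.05,255],[0,0,-19.4,0,0.01,0.10,255],[0,0,-19.4,0,0.01,0.143,255],[0,0,-19.4,0,0.01,0.143,255],[0,0,-19.4,0.007,0.03,0.143,255],[0,0,-19.4,0.013,0.048,0.143,255],[0,0,-19.4,0.018,0.062,0.143,255],[0,0,-19.4,0.022,0.074,0.143,255],[0,0,-19.4,0.026,0.086,0.143,255]]'
python3 - <<'E'
from h import *
im=imaging.capture('scene');cv2.imwrite('pics/s2.png',cv2.resize(im[150:330,180:400,::-1],None,fx=2.5,fy=2.5))
im2=imaging.capture('top')
print(imaging.look_for('pot','top')[:1])
E
```

```text
time_s: 3.88
tcp_pos: [0.4675, 0.02, 0.1349]
ee_rot: [0.684, 3.033, -0.024]
force: [-11.5, -31.5, 76.0]
gripper_width: 0.0001
finger_force: 35.8
[{'extent': [314.5, 201.9, 50.2, 50.1], 'score': 0.55}]
```

View pics/s2.png

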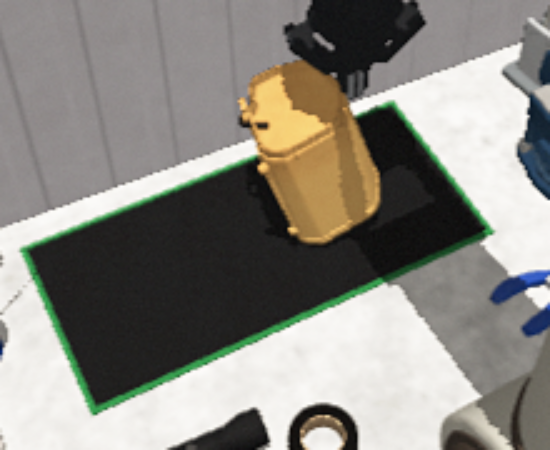

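The pot is tilted about 25° about its flat side as intended. The friction is lifting the fingers, so I'll raise the tool while continuing the push.

```bash
python3 -m crank '[[0,0,0,0,0.004,-0.012,255],[0,0,0,0,0.008,-0.022,255],[0,0,0,0,0.016,-0.026,255]]'; python3 -m crank '[[0,0,0,0,0.01,-0.002,255],[0,0,0,0,0.02,-0.003,255],[0,0,0,0,0.03,-0.003,255]]'
```

```text
time_s: 4.4
tcp_pos: [0.4623, 0.0441, 0.1461]
ee_rot: [0.695, 3.061, 0.0]
force: [-1.7, -1.1, 3.9]
gripper_width: -0.0002
finger_force: 2.1
time_s: 4.78
tcp_pos: [0.4743, 0.072, 0.1471]
ee_rot: [-0.694, -3.063, -0.0]
force: [-0.0, 0.2, 0.1]
gripper_width: -0.0001
finger_force: 0.0
```

```bash
python3 -m crank '[[0,0,0,0,-0.05,-0.03,200],[0,0,0,0,-0.1,-0.06,200],[0,0,0,0,-0.15,-0.09,200],[0,0,0,0,-0.15,-0.09,200]]'
python3 - <<'E'
from h import *
im=imaging.capture('top');a=cv2.resize(im[110:310,170:330,::-1],None,fx=2.5,fy=2.5,interpolation=cv2.INTER_CUBIC)
print([(np.round(d['extent']),d['score']) for d in imaging.look_for('pot','top')[:2]])
im=imaging.capture('scene');b=cv2.resize(im[150:330,180:340,::-1],None,fx=2.5,fy=2.5,interpolation=cv2.INTER_CUBIC)
c=np.zeros((500,800,3),np.uint8);c[:,:400]=a;c[:450,400:]=b;cv2.imwrite('pics/s3.png',c)
E
```

```text
time_s: 5.28
tcp_pos: [0.4098, -0.0665, 0.239]
ee_rot: [0.701, 3.059, -0.002]
force: [0.8, 0.6, -0.7]
gripper_width: 0.0183
finger_force: 0.0
[(array([288., 185.,  56.,  57.]), 0.65), (array([447., 217.,  13.,  13.]), 0.2)]
```

View pics/s3.png

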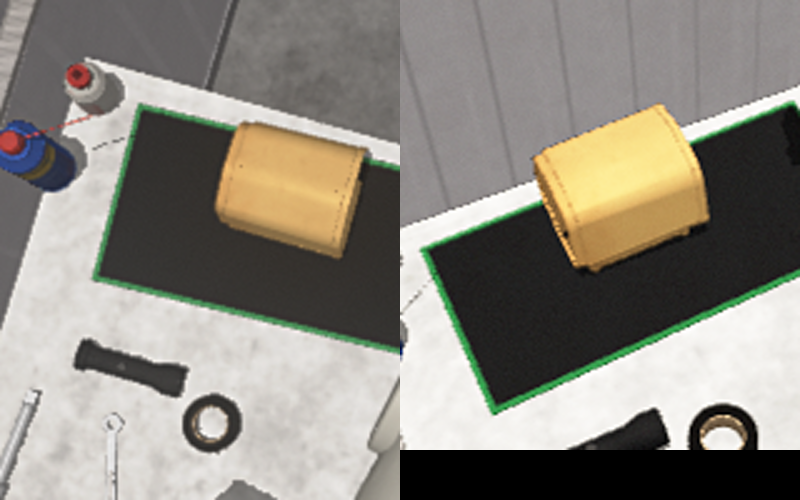

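The pot is lying on its flat side. In the top crop (x2.5) its bottom end runs (245,122)-(218,220) and its mouth end runs (367,150)-(343,258), facing the robot's right.

```bash
python3 - <<'E'
from h import *
f=lambda p:np.array(p)/2.5+[170,110]
P=onz('top',f([(245,122),(218,220),(367,150),(343,258)]),.06)
print(P.round(3).tolist())
a=(P[0]+P[1])/2;b=(P[2]+P[3])/2;d=a-b;print(b,a,np.linalg.norm(d),np.degrees(np.arctan2(d[1],d[0])))
e1=P[0]-P[1];e2=P[2]-P[3];print([np.degrees(np.arctan2(e[1],e[0]))+90 for e in (e1,e2)], np.linalg.norm(e1),np.linalg.norm(e2))
print(onz('top',f([(357,198)]),.103))
s=manip.get_state();print(np.round(s['joint_positions'],3));print(Ro.from_rotvec(s['ee_rot']).as_matrix().round(3))
E
```

```text
[[0.581, 0.193, 0.06], [0.478, 0.219, 0.06], [0.553, 0.065, 0.06], [0.44, 0.089, 0.06]]
[0.4963924  0.07693754 0.06      ] [0.52954724 0.206318   0.06      ] 0.13356102122606592 75.6267644305861
[np.float64(76.03170698115352), np.float64(78.3134898293508)] 0.10689557498847556 0.11613660782943315
[[0.49673032 0.07441715 0.103     ]]
[-4.480e-01 -2.860e-01  2.010e+00  1.000e-03  1.420e+00 -1.573e+00]
[[-0.902  0.431 -0.002]
 [ 0.431  0.902  0.002]
 [ 0.003  0.001 -1.   ]]
```

```bash
cat >> h.py <<'E'
def goto(p,z,x=None,y=None):
    """row (turn deg, shift) from the present pose to TCP p, tool z, tool y"""
    s=manip.get_state();R=Ro.from_rotvec(s['ee_rot']).as_matrix();z=np.array(z,float);z/=np.linalg.norm(z);y=np.array(y,float);y-=z*(y@z);y/=np.linalg.norm(y)
    T=np.c_[np.cross(y,z),y,z]
    return np.degrees(Ro.from_matrix(R.T@T).as_rotvec()).round(1).tolist()+(R.T@(np.array(p)-s['tcp_pos'])).round(4).tolist()
E
python3 -c "
from h import *
p=np.array([.233,.972,0]);Z=np.array([0,0,1.])
print(goto([.488,.037,.15],p-Z,y=p+Z))"
```

```text
[-44.8, 4.6, -11.5, -0.0283, 0.1243, 0.086]
```

```bash
python3 -m crank '[[-11,1.1,-2.8,-0.007,0.02,0.01,105],[-22,2.2,-5.6,-0.014,0.05,0.03,105],[-33,3.4,-8.5,-0.02,0.09,0.06,105],[-44.8,4.6,-11.5,-0.0283,0.1243,0.086,105],[-44.8,4.6,-11.5,-0.0283,0.1243,0.086,105],[-44.8,4.6,-11.5,-0.0283,0.1243,0.086,105]]'
python3 - <<'E'
from h import *
p=np.array([.233,.972,0]);Z=np.array([0,0,1.])
print(goto([.501,.092,.093],p-Z,y=p+Z), np.round(manip.get_state()['joint_positions'],2))
im=imaging.capture('wrist');cv2.imwrite('pics/w4.png',im[:,:,::-1])
E
```

```text
time_s: 6.18
tcp_pos: [0.4875, 0.0374, 0.149]
ee_rot: [0.332, 2.805, 1.164]
force: [0.7, 0.3, 0.4]
gripper_width: 0.0504
finger_force: 0.0
[0.1, -0.2, -0.1, -0.0007, 0.0001, 0.0794] [-0.63  0.11  2.02  0.72  1.43 -2.23]
```

View pics/w4.png

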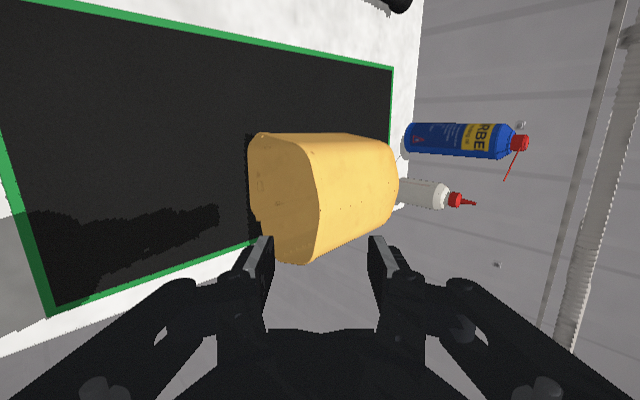

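```bash
python3 - <<'E'
from h import *
s=manip.get_state();R=Ro.from_rotvec(s['ee_rot']).as_matrix();t=np.array(s['tcp_pos'])
for d in (0,.04,.08,.1): print(d,proj('wrist',t+R[:,2]*d).round())
print('R est',proj('wrist',[.497,.076,.1]).round())
p=np.array([.233,.972,0]);q=np.array([-.972,.233,0])
for o in (-.05,-.03,0,.03,.05): print(o,proj('wrist',np.array([.497,.076,.1])+q*o).round())
E
```

```text
0 [[319. 249.]]
0.04 [[319. 223.]]
0.08 [[320. 205.]]
0.1 [[320. 198.]]
R est [[310. 211.]]
-0.05 [[311. 269.]]
-0.03 [[310. 247.]]
0 [[310. 211.]]
0.03 [[310. 172.]]
0.05 [[309. 145.]]
```

The upper rim shows at about (318,205), right on the finger axis, so the plan holds with +4 mm in tool y.

```bash
python3 -m crank '[[0,0,0,0,0.004,0.03,105],[0,0,0,0,0.004,0.06,105],[0,0,0,0,0.004,0.084,105],[0,0,0,0,0.004,0.084,105]]'; python3 -m crank '[[0,0,0,0,0.012,0,105],[0,0,0,0,0.025,0,105],[0,0,0,0,0.035,-0.001,105],[0,0,0,0,0.045,-0.001,105],[0,0,0,0,0.055,-0.001,105],[0,0,0,0,0.068,-0.001,105]]'
python3 - <<'E'
from h import *
im=imaging.capture('wrist');a=im[::2,::2,::-1]
im=imaging.capture('scene');b=im[130:330,180:400,::-1]
c=np.zeros((200,540,3),np.uint8);c[:,:320]=a;c[:,320:]=b;cv2.imwrite('pics/s5.png',cv2.resize(c,None,fx=1.45,fy=1.45))
E
```

```text
time_s: 6.72
tcp_pos: [0.5023, 0.098, 0.0944]
ee_rot: [0.326, 2.804, 1.159]
force: [0.0, 0.3, -0.0]
gripper_width: 0.0504
finger_force: 0.0
time_s: 7.48
tcp_pos: [0.5141, 0.1428, 0.1438]
ee_rot: [0.33, 2.802, 1.159]
force: [0.3, -0.9, -0.7]
gripper_width: 0.0501
finger_force: 0.2
```

View pics/s5.png

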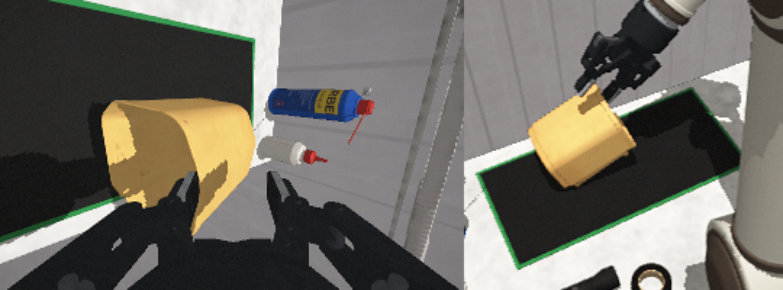

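The inner finger is inside the mouth and the pot is already partly lifted, so I'll continue the lift and then grip the wall.

```bash
python3 -m crank '[[0,0,0,0,0.012,0.003,105],[0,0,0,0,0.022,0.005,105],[0,0,0,0,0.034,0.009,105],[0,0,0,0,0.046,0.013,105],[0,0,0,0,0.046,0.013,160],[0,0,0,0,0.046,0.015,200],[0,0,0,0,0.046,0.016,255],[0,0,0,0,0.046,0.016,255],[0,0,0,0,0.046,0.016,255]]'
python3 - <<'E'
from h import *
im=imaging.capture('wrist');a=im[::2,::2,::-1]
im=imaging.capture('scene');b=im[130:330,180:400,::-1]
c=np.zeros((200,540,3),np.uint8);c[:,:320]=a;c[:,320:]=b;cv2.imwrite('pics/s6.png',cv2.resize(c,None,fx=1.45,fy=1.45))
E
```

```text
time_s: 8.7
tcp_pos: [0.5244, 0.1848, 0.1645]
ee_rot: [0.33, 2.802, 1.159]
force: [0.3, 0.8, 0.4]
gripper_width: -0.0002
finger_force: 0.0
```

View pics/s6.png

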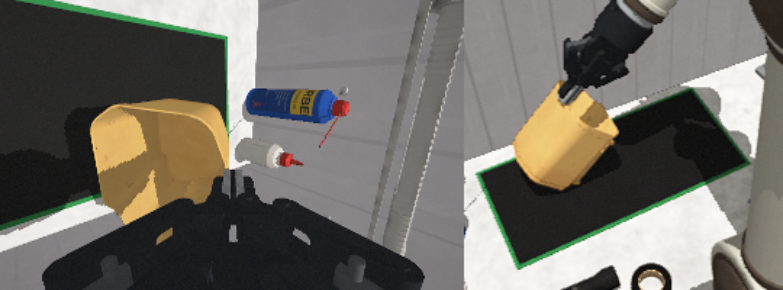

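The fingers shut empty and the pot looks tilted at roughly 40°. I'll measure the tilt by fitting a silhouette model rather than spending views.

```bash
cat > fit.py <<'E'
from h import *
from scipy.optimize import minimize
half=np.array([(-48,27.5),(-30,57),(0,60),(30,52),(47,30),(52,10)])
o=np.r_[half,half[::-1]*[1,-1]]/1e3
rim=np.c_[o,np.full(len(o),.134)];bot=np.c_[o-np.sign(o)*.005,np.zeros(len(o))]
M=np.r_[rim,bot]
def pts(th,px,py,yaw):  # th: tilt from upright; pivot = bottom flat edge at mat
    # upright pot x axis = p ; pot tipped back by th about pivot (mouth toward -p)
    c,s=np.cos(th),np.sin(th);x=M[:,0]+.043;z=M[:,2]
    a=c*x-s*z;h=s*x+c*z;p=np.array([np.cos(yaw),np.sin(yaw),0]);q=np.array([-p[1],p[0],0])
    return np.array([px,py,.003])+a[:,None]*p+M[:,1:2]*q+h[:,None]*[0,0,1]
def masks():
    out={}
    for c in ('scene','top'):
        h=cv2.cvtColor(imaging.capture(c),cv2.COLOR_RGB2HSV);m=cv2.inRange(h,(10,90,70),(28,255,255))
        k=cv2.morphologyEx(m,cv2.MORPH_OPEN,np.ones((3,3)));n,l,st,_=cv2.connectedComponentsWithStats(k)
        i=1+st[1:,4].argmax();out[c]=(l==i)
    return out
def fit():
    ms=masks()
    def cost(v,pr=False):
        t=0
        for c,m in ms.items():
            im=np.zeros(m.shape,np.uint8);cv2.fillConvexPoly(im,cv2.convexHull((proj(c,pts(*v))*8).round().astype(np.int32)),1,shift=3)
            u=(m&(im>0)).sum()/(m|(im>0)).sum();t+=1-u
        return t
    best=min((minimize(cost,[th,.525,.205,1.33],method='Nelder-Mead',options=dict(initial_simplex=[[th,.525,.205,1.33],[th+.2,.525,.205,1.33],[th,.545,.205,1.33],[th,.525,.23,1.33],[th,.525,.205,1.45]],maxiter=150)) for th in (0,.5,.9,1.4)),key=lambda r:r.fun)
    return best
if __name__=='__main__':
    b=fit();th,px,py,yaw=b.x;print('cost',b.fun,'tilt deg',np.degrees(th),'pivot',px,py,'yaw',np.degrees(yaw))
    P=pts(*b.x);i=5;print('front rim mid',((P[5]+P[6])/2).round(4),'bottom centre',P[len(o):].mean(0).round(4))
    s=manip.get_state();print('tcp',s['tcp_pos'])
E
python3 fit.py
```

```text
cost 0.3831298295361909 tilt deg 46.14498561616599 pivot 0.5321239783783238 0.21063545506753556 yaw 77.32829526393117
front rim mid [0.5254 0.1806 0.1643] bottom centre [0.5398 0.2449 0.0395]
tcp [0.52441348 0.18487068 0.1646339 ]
```

```bash
python3 - <<'E'
from h import *
im=imaging.capture('wrist');a=cv2.resize(im[150:330,240:440,::-1],(600,540),interpolation=cv2.INTER_CUBIC)
cv2.imwrite('pics/s7.png',a)
E
python3 fit.py
```

```text
cost 0.38767358590760914 tilt deg 45.45528723270647 pivot 0.5308704429064752 0.2098592088417136 yaw 77.87410274571106
front rim mid [0.5248 0.1816 0.1647] bottom centre [0.5383 0.2446 0.0391]
tcp [0.52439703 0.18490721 0.16464574]
```

View pics/s7.png

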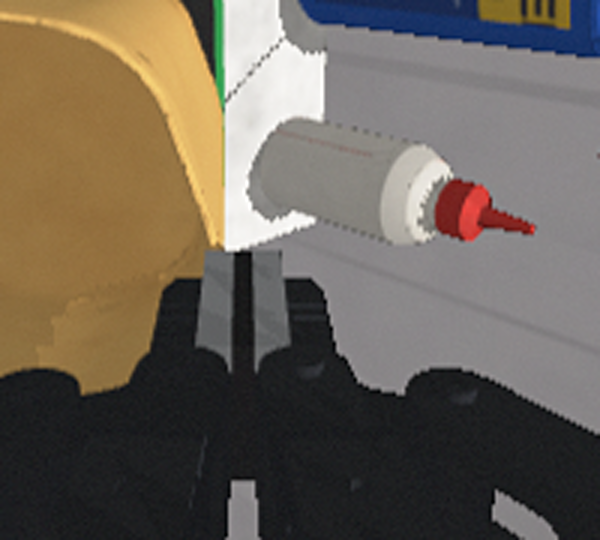

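The rim rests at the tip of the inner finger, with the pot about 45° from upright and close to balance. Pushing slowly forward will take it over onto its bottom.

```bash
python3 -m crank '[[0,0,0,0,0.003,0.003,255],[0,0,0,0,0.006,0.006,255],[0,0,0,0,0.009,0.009,255],[0,0,0,0,0.012,0.012,255],[0,0,0,0,0.015,0.015,255]]'; python3 fit.py
```

```text
time_s: 9.68
tcp_pos: [0.5289, 0.206, 0.164]
ee_rot: [0.33, 2.803, 1.159]
force: [-0.7, 0.2, -0.0]
gripper_width: 0.0
finger_force: 0.0
cost 0.45341091239632303 tilt deg 26.624516059096695 pivot 0.5318173844948884 0.2082493868575383 yaw 80.08086010951808
front rim mid [0.5361 0.2328 0.1654] bottom centre [0.5396 0.2529 0.0257]
tcp [0.52896521 0.20605205 0.16422666]
```

```bash
python3 -m crank '[[0,0,0,0,0,-0.02,255],[0,0,0,0,0,-0.04,255],[0,0,0,0,0,-0.06,255],[0,0,0,0,0,-0.06,255]]'; python3 fit.py
```

```text
time_s: 10.28
tcp_pos: [0.5202, 0.1635, 0.2079]
ee_rot: [0.33, 2.799, 1.157]
force: [0.0, 0.2, -0.3]
gripper_width: 0.0001
finger_force: 0.0
cost 0.14369878078174592 tilt deg -0.8060970788840728 pivot 0.5357186870053696 0.20293826271809295 yaw 80.71098817735525
front rim mid [0.5514 0.2985 0.1357] bottom centre [0.5439 0.2529 0.0023]
tcp [0.5191924  0.16450847 0.20655114]
```

The pot stands upright at about (.543,.246). Next I'll go above the pump and take a closer look.

```bash
python3 -c "
from h import *
print(goto([.425,-.31,.28],[0,0,-1],y=[.996,-.087,0]))"
```

```text
[37.0, -31.8, 77.0, -0.0192, -0.2903, -0.3935]
```

```bash
python3 -m crank '[[0,0,0,0,0,-0.05,75],[37,-31.8,77,-0.0192,-0.29,-0.3935,75],[37,-31.8,77,-0.0192,-0.29,-0.3935,75],[37,-31.8,77,-0.0192,-0.29,-0.3935,75],[37,-31.8,77,-0.0192,-0.29,-0.3935,75],[37,-31.8,77,-0.0192,-0.29,-0.3935,75],[37,-31.8,77,-0.0192,-0.29,-0.3935,75],[37,-31.8,77,-0.0192,-0.29,-0.3935,75],[37,-31.8,77,-0.0192,-0.29,-0.3935,75],[37,-31.8,77,-0.0192,-0.29,-0.3935,75],[37,-31.8,77,-0.0192,-0.29,-0.3935,75],[37,-31.8,77,-0.0192,-0.29,-0.3935,75]]'
cat > look.py <<'E'
from h import *
s=manip.get_state();print(np.round(s['tcp_pos'],4),np.round(s['joint_positions'],2));print(Ro.from_rotvec(s['ee_rot']).as_matrix().round(3).tolist())
a=np.linspace(0,6.28,40);ring=lambda x,y,r,z:np.c_[x+r*np.cos(a),y+r*np.sin(a),np.full(40,z)]
from scipy.optimize import least_squares
for c in ('wrist','top'):
    im=imaging.capture(c);cv2.imwrite(f'pics/{c}8.png',im[:,:,::-1])
    for l in ('pump','pump_top','stand','clip','pot'):
        for d in imaging.look_for(l,c)[:2]:
            e=np.array(d['extent']);print(c,l,e.round(1),round(d['score'],2))
            if l.startswith('pump') and d['score']>.3:
                tgt=np.r_[e[:2]-e[2:]/2,e[:2]+e[2:]/2]
                def f(v):
                    P=proj(c,np.r_[ring(*v,.0225,.128),ring(*v,.0225,.055),ring(*v,.018,.137)]);return np.r_[P.min(0),P.max(0)]-tgt
                r=least_squares(f,[.43,-.254]);print('   ->',r.x.round(4),r.fun.round(1))
E
python3 look.py
```

```text
time_s: 11.88
tcp_pos: [0.4253, -0.3095, 0.2799]
ee_rot: [-2.313, -2.125, -0.003]
force: [-0.2, 0.8, 1.4]
gripper_width: 0.0601
finger_force: 0.0
[ 0.4253 -0.3095  0.2799] [-0.86  0.    1.67  0.    1.47 -0.78]
[[0.085, 0.996, 0.001], [0.996, -0.085, 0.001], [0.001, 0.001, -1.0]]
wrist pump [320.1 135.1  49.5  47. ] 0.72
   -> [ 0.4294 -0.2577] [ 2.7  0.8 -2.7 -1. ]
wrist pump_top [324.5 132.2  42.3  45.3] 0.92
   -> [ 0.4341 -0.2555] [-1.  -0.   1.   0.1]
wrist stand [321.6 120.7  52.3  56.9] 0.91
wrist clip [322.4 119.6  54.7  58.7] 0.81
top pump_top [443.9 216.4  20.6  20.2] 0.75
   -> [ 0.432  -0.2577] [-2.1  0.1  2.  -0.1]
top stand [432.2 219.6  30.9  27.7] 0.98
top clip [433.5 217.9  34.3  35.9] 0.61
top pot [246.3 168.5  46.8  54.6] 0.72
```

```bash
python3 -m crank '[[0,0,0,0.054,0.002,0.03,57],[0,0,0,0.054,0.002,0.07,57],[0,0,0,0.054,0.002,0.12,57],[0,0,0,0.054,0.002,0.16,57],[0,0,0,0.054,0.002,0.18,57],[0,0,0,0.054,0.002,0.19,57],[0,0,0,0.054,0.002,0.19,57]]'
```

```text
time_s: 13.35
tcp_pos: [0.4322, -0.2564, 0.0906]
ee_rot: [2.315, 2.123, 0.001]
force: [0.7, -0.2, 0.9]
gripper_width: 0.0663
finger_force: 0.0
```

```bash
python3 -m crank '[[0,0,0,0,0,0,150],[0,0,0,0,0,0,200],[0,0,0,0,0,0,255],[0,0,0,0,0,0,255],[0,0,0,0,0,0,255]]'
```

```text
time_s: 13.98
tcp_pos: [0.4332, -0.2573, 0.0922]
ee_rot: [2.312, 2.12, 0.002]
force: [0.0, 0.2, 6.0]
gripper_width: 0.0439
finger_force: 60.5
```

```bash
python3 -m crank '[[0,0,0,-0.008,0,-0.001,255],[0,0,0,-0.016,0,-0.002,255],[0,0,0,-0.025,0,-0.003,255],[0,0,0,-0.035,0,-0.003,255],[0,0,0,-0.045,0,-0.003,255],[0,0,0,-0.057,0,-0.003,255],[0,0,0,-0.065,0,-0.003,255],[0,0,0,-0.065,0,-0.003,255],[0,0,0,-0.065,0,-0.003,255]]'; python3 - <<'E'
from h import *
im=imaging.capture('top');print([(np.round(d['extent']),round(d['score'],2)) for l in('pump','stand') for d in imaging.look_for(l,'top')[:1]])
E
```

```text
time_s: 15.1
tcp_pos: [0.4265, -0.3209, 0.0935]
ee_rot: [2.315, 2.123, 0.002]
force: [-0.2, 0.0, -3.9]
gripper_width: 0.0441
finger_force: 61.4
[(array([206., 144.,  24.,  20.]), 0.65), (array([433., 219.,  31.,  31.]), 0.66)]
```

```bash
python3 -m crank '[[0,0,0,0,0,-0.03,255],[0,0,0,0,0,-0.08,255],[0,0,0,0,0,-0.13,255],[0,0,0,0,0,-0.185,255],[0,0,0,0,0,-0.185,255]]'; python3 fit.py; python3 -c "
from h import *
print(goto([.54,.15,.29],[0,0,-1],y=[.987,-.16,0]))
a=imaging.capture('scene');a=imaging.capture('wrist')
for c in('scene','wrist'):
  print(c,[(np.round(d['extent']),round(d['score'],2)) for d in imaging.look_for('pump',c)[:2]])"
```

```text
time_s: 15.88
tcp_pos: [0.4283, -0.3231, 0.2847]
ee_rot: [2.306, 2.115, 0.001]
force: [0.3, -0.0, -4.2]
gripper_width: 0.044
finger_force: 62.4
cost 0.14154884175213056 tilt deg -1.0707402632855298 pivot 0.5356627437028167 0.20247548443855767 yaw 80.73747277114265
front rim mid [0.5514 0.2987 0.1352] bottom centre [0.5438 0.2525 0.0021]
tcp [ 0.42629718 -0.32083893  0.27848595]
[0.1, 0.0, 4.3, 0.4789, 0.0727, -0.0115]
scene []
wrist [(array([320., 255.,  99., 136.]), 0.75)]
```

```bash
python3 -m crank '[[0,0,4.3,0.479,0.073,-0.015,255],[0,0,4.3,0.479,0.073,-0.015,255],[0,0,4.3,0.479,0.073,-0.015,255],[0,0,4.3,0.479,0.073,-0.015,255],[0,0,4.3,0.479,0.073,-0.015,255],[0,0,4.3,0.479,0.073,-0.015,255],[0,0,4.3,0.479,0.073,-0.015,255],[0,0,4.3,0.479,0.073,-0.015,255],[0,0,4.3,0.479,0.073,-0.015,255],[0,0,4.3,0.479,0.073,-0.015,255],[0,0,4.3,0.479,0.073,-0.015,255]]'; python3 - <<'E'
from h import *
s=manip.get_state();t=np.array(s['tcp_pos']);print(t)
print(goto([.543,.247,.29],[0,0,-1],y=[.987,-.16,0]))
a=np.linspace(0,6.28,40);ring=lambda x,y,r,z:np.c_[x+r*np.cos(a),y+r*np.sin(a),np.full(40,z)]
for c in ('scene','top','wrist'):
    im=imaging.capture(c);cv2.imwrite(f'pics/{c}9.png',im[:,:,::-1])
    print(c,[(np.round(d['extent']),round(d['score'],2)) for l in('pump','pump_bottom','pot') for d in imaging.look_for(l,c)[:1]])
zt=t[2]+.044
P=proj('scene',np.r_[ring(t[0],t[1],.0225,zt-.009),ring(t[0],t[1],.015,zt-.127)]);print('expected upright extent',((P.min(0)+P.max(0))/2).round(),np.ptp(P,axis=0).round(), 'bottom px',proj('scene',[t[0],t[1],zt-.127]).round())
im=cv2.imread('pics/scene9.png');h=cv2.cvtColor(im,cv2.COLOR_BGR2HSV);m=cv2.inRange(h,(10,80,70),(30,255,255))
n,l,st,ce=cv2.connectedComponentsWithStats(m);print([(st[i].tolist(),ce[i].round(1).tolist()) for i in range(1,n) if st[i,4]>30])
for o in ((0,0),(0,.01),(.01,0)): print('yellow centre exp',o,proj('scene',[t[0]+o[0],t[1]+o[1],zt-.106]).round(1))
E
```

```text
time_s: 17.55
tcp_pos: [0.5402, 0.1486, 0.2932]
ee_rot: [2.395, 2.032, -0.0]
force: [0.0, -0.3, -3.0]
gripper_width: 0.0437
finger_force: 62.4
[0.5402359  0.14861484 0.2931868 ]
[0.0, 0.0, -0.2, 0.0975, -0.0133, 0.0031]
scene [(array([252., 149.,  27.,  48.]), 0.59), (array([251., 150.,  24.,  44.]), 0.61), (array([222., 231.,  62.,  70.]), 0.66)]
top [(array([286., 163.,  14.,  14.]), 0.46), (array([244., 171.,  44.,  49.]), 0.74)]
wrist [(array([319., 255.,  99., 137.]), 0.57), (array([322., 254.,  98., 136.]), 0.97), (array([310.,  84., 125., 113.]), 0.72)]
expected upright extent [249. 150.] [24. 54.] bottom px [[254. 172.]]
[([244, 160, 19, 14, 132], [253.8, 167.0]), ([195, 197, 61, 73, 3093], [224.2, 233.1]), ([556, 239, 11, 17, 39], [560.6, 246.3]), ([165, 263, 7, 13, 31], [168.5, 269.4]), ([300, 316, 19, 15, 93], [309.4, 320.0]), ([304, 370, 30, 30, 363], [319.1, 385.8]), ([352, 392, 11, 8, 57], [357.0, 396.6])]
yellow centre exp (0, 0) [[253.3 165.5]]
yellow centre exp (0, 0.01) [[249.5 167.7]]
yellow centre exp (0.01, 0) [[250.5 163. ]]
```

```bash
python3 -m crank '[[0,0,0,0.05,-0.007,0,255],[0,0,0,0.0975,-0.013,0,255],[0,0,0,0.0975,-0.013,0,255],[0,0,0,0.0975,-0.013,0.02,255],[0,0,0,0.0975,-0.013,0.05,255],[0,0,0,0.0975,-0.013,0.08,255],[0,0,0,0.0975,-0.013,0.08,255]]'
python3 - <<'E'
from h import *
im=imaging.capture('scene');cv2.imwrite('pics/sA.png',im[:,:,::-1])
s=manip.get_state();print(s['tcp_pos'],s['force'])
E
python3 -m crank '[[0,0,0,0,0,0.025,255],[0,0,0,0,0,0.05,255],[0,0,0,0,0,0.075,255],[0,0,0,0,0,0.09,255],[0,0,0,0,0,0.1,255],[0,0,0,0,0,0.1,255]]'
```

```text
time_s: 19.02
tcp_pos: [0.5416, 0.2469, 0.2107]
ee_rot: [-2.393, -2.033, 0.008]
force: [-0.2, 0.3, -3.5]
gripper_width: 0.044
finger_force: 62.4
[0.54294014 0.24732671 0.21309946] [ 0.84482117 -0.35831481 -3.41697808]
time_s: 19.82
tcp_pos: [0.5437, 0.248, 0.1139]
ee_rot: [2.393, 2.034, 0.001]
force: [-0.4, 0.8, -3.0]
gripper_width: 0.0437
finger_force: 62.5
```

```bash
python3 -m crank '[[0,0,0,0,0,0.003,255],[0,0,0,0,0,0.006,255],[0,0,0,0,0,0.008,255],[0,0,0,0,0,0.008,255]]'
```

```text
time_s: 20.32
tcp_pos: [0.5435, 0.248, 0.1056]
ee_rot: [2.393, 2.034, 0.001]
force: [-0.4, -0.3, -3.2]
gripper_width: 0.0437
finger_force: 62.5
```

```bash
python3 -m crank '[[0,0,0,0,0,0.002,255],[0,0,0,0,0,0.004,255],[0,0,0,0,0,0.004,255]]'; python3 fit.py
```

```text
time_s: 20.7
tcp_pos: [0.5434, 0.248, 0.1014]
ee_rot: [2.393, 2.034, 0.001]
force: [0.4, 1.0, -3.3]
gripper_width: 0.0441
finger_force: 62.5
cost 1.2115917529907356 tilt deg -2.1637323284788845 pivot 0.5474891175915024 0.19951618188549602 yaw 96.31725163799365
front rim mid [0.5365 0.2989 0.1333] bottom centre [0.5419 0.2498 0.0011]
tcp [0.54359933 0.24802372 0.10172821]
```

```bash
python3 -m crank '[[0,0,0,0,0,0.002,255],[0,0,0,0,0,0.003,255],[0,0,0,0,0,0.003,255]]'; python3 -m crank '[[0,0,0,0,0,0.001,200],[0,0,0,0,0,0.001,170],[0,0,0,0,0,0.001,110],[0,0,0,0,0,0.001,85],[0,0,0,0,0,0.001,85],[0,0,0,0,0,0.001,85]]'
```

```text
time_s: 21.18
tcp_pos: [0.5441, 0.2483, 0.1]
ee_rot: [2.392, 2.034, 0.003]
force: [-3.6, -0.0, 5.0]
gripper_width: 0.0436
finger_force: 63.4
time_s: 21.92
tcp_pos: [0.5436, 0.248, 0.0975]
ee_rot: [2.393, 2.034, 0.001]
force: [0.0, 0.1, -0.2]
gripper_width: 0.0567
finger_force: 0.0
```

Contact with the pot floor was felt and the pump is released. I'll withdraw and check.

```bash
python3 -m crank '[[0,0,0,0,0,-0.02,85],[0,0,0,0,0,-0.05,85],[0,0,0,0,0,-0.1,85],[0,0,0,0,0,-0.15,85],[0,0,0,-0.06,0,-0.18,85],[0,0,0,-0.12,0,-0.18,85],[0,0,0,-0.18,0,-0.18,85],[0,0,0,-0.18,0,-0.18,85],[0,0,0,-0.18,0,-0.18,85]]'; python3 fit.py; python3 - <<'E'
from h import *
for c in ('top','wrist'):
    im=imaging.capture(c);cv2.imwrite(f'pics/{c}B.png',im[:,:,::-1])
    for l in ('pump','pot','oil_bottle','flashlight'):
        for d in imaging.look_for(l,c)[:1]:
            e=np.array(d['extent']);print(c,l,e.round(),round(d['score'],2),onz(c,e[:2],.14)[0].round(3) if l=='pump' else '')
E
```

```text
time_s: 23.05
tcp_pos: [0.5146, 0.0706, 0.2789]
ee_rot: [2.393, 2.033, 0.004]
force: [-0.1, 1.1, 0.7]
gripper_width: 0.0569
finger_force: 0.0
cost 0.4727917507536006 tilt deg -1.814020723102882 pivot 0.535972569693258 0.20138276079419076 yaw 81.65748595190588
front rim mid [0.5504 0.2995 0.1339] bottom centre [0.5433 0.2515 0.0014]
tcp [0.51453028 0.0715135  0.27831038]
top pump [246. 171.  21.  18.] 0.92 [0.534 0.24  0.14 ]
top pot [247. 170.  48.  54.] 0.71 
top oil_bottle [204. 143.  24.  26.] 0.88 
top flashlight [222. 256.  42.  23.] 0.87 
wrist pump [320.  20.  45.  38.] 0.71 [0.538 0.221 0.14 ]
wrist pot [322.  37. 145.  75.] 0.94 
wrist flashlight [138.  25.  28.  50.] 0.66
```

The pot is upright and unmoved, the pump stands in it, the bystanders are in place, and the arm is clear.

```bash
python3 -c "
from station import manip
print(manip.hand_in())"
```

```text
the job is handed in; nothing more can be done
None
```

I handed the job in at about 23 s. The pot stands mouth up on the mat with the pump inside it, yellow end down, and the oil bottle and flashlight are where they were. I confirmed this from camera measurements; the hand-in gave no verdict.

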